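# Sweep the offcuts from the assembly board into the dustpan

## Robot

A 6-joint arm with a two-finger parallel gripper is mounted at the origin on the work surface. World frame = base frame: x ahead of the robot, y to its left, z up, the work surface at z = 0. Lengths are in m, angles in degrees, forces in N, time in s.
With the tool pointing down it reaches from about 0.3 to 0.75 m from the base axis. Payload 8.5 kg.
Tool frame: the origin (TCP) lies on the centre line of the jaws, within the pads' length; the fingertips stand 22 mm ahead of it and the grasp point (between the pads) lies 3 mm ahead of it (env.tip_reach is the distance from the TCP to the fingertips, in m); y points along the fingers, z is the direction in which the jaws open and shut, and the axes are right-handed (so a half turn about y gives the same grasp; the last joint's range is limited). The gripper opens to 85 mm and grips with 20 to 120 N. Pads are 22 mm wide; open, the fingers measure 114 mm over their backs; the gripper's body (76 mm by 85 mm) begins 54 mm behind the grasp point. The pads swing forward as they close: fully open they stand 13 mm farther back than shut.
Start: joints at [-77.997, 21.807, 74.336, -0, 83.858, -12.336], TCP at [0.227, -0.501, 0.253] pointing down, gripper open.
Joint ranges: [-178.18, 178.18], [-50.72, 133.34], [12.68, 142.11], [-81.47, 261.47], [9.98, 163.14], [-165.26, 165.26]. Speed limits (degrees/s): [136.94, 136.94, 180, 180, 180, 180].

## Interface

Orientations are given as a 3x3 rotation matrix whose columns are the frame's x, y, z axes.
In Python, from rig import env, get_image gives the robot as it stands. The module is installed in compiled form; this text tells all that it offers.
- The arm moves only by the tool carry_out, never from a script. Its argument "targets" is a list that holds one entry, the list of rows, each a list of 7 numbers: the closure, from 0 (fully open) to 1 (shut), then the shift along the world's x, y, z in mm, then the turn, a rotation vector about the world's x, y, z in degrees. In form: [[[claw, dx, dy, dz, ax, ay, az], ...]]. A call has 1 to 20 rows; each row is the pose to reach, as a shift and turn from the pose commanded when the call began; what a row does not reach only later rows make up. A row lasts 1/12 s, in which the tool goes at most 41.7 mm and 7.16 degrees, less where a joint would pass 70% of its speed; a pose out of reach is approached as far as the arm can. A call with a gripper value outside its range is refused whole. The fingers move at their own pace and stop on an object; "squeeze" is the grip in N (left out, the last holds). Time passes only in rows, so rows that repeat a pose let the fingers close. It gives the time, the measured TCP pose, the force and the opening at its end, in the units of the state.
- env.observe(): the state, without advancing time (a new reading comes with each control period).
- get_image(name): name is "scene" or "top" or "wrist"; returns a dict with "img" (480x640x3 uint8, red, green, blue), "fx", "fy", "cx", "cy" (pixels), "rvec" (rotation vector, rad) and "tvec" (3), from world to camera coordinates, as OpenCV has them. Camera axes: x right, y down, z forward; pixel columns grow to the right and rows downward; lengths in m; the calibration is good to about 2 mm. A picture is of the moment at which its call begins. There is no depth.
- env.close_job(): hands the job in, once; it reports no verdict.
The state is a dict: "time_s": time; "q": joint angles; "qvel": joint speeds; "joint_efforts": joint torques, N m; "position": TCP position; "tool_rot": TCP orientation; "ft_force": force on the tool from outside, world axes, zero at the start; "wrist_torque": the same for the moment, N m; "grip_width": finger opening in m.
Only numpy, scipy, OpenCV 4.12 (cv2) and the standard library are available. Lean on these libraries where they do the work, as an engineer would, in place of code of your own. Each camera call takes 0.05 s, during which the arm holds its last target.

## Task

Clear the offcuts from the assembly board: with your fingers, sweep the three loose pale wood blocks across the board and over its edge into the blue dustpan that stands against it, so that all three end lying in the pan. Do not pick any of them up, and leave the dustpan, the lattice panel, the trimming jig, the chisel and the other tools and things on the bench where they are.

Things in the scene. Friction and masses are not known exactly. Their poses are not given: they have to be found in the camera images.
- offcut_a_center (a point): centre of offcut A, a loose pale wood block 22 x 30 x 22 mm (its own x, y and height), 11 to 18 g, lying flat on the board; its centre is 11 mm above its underside
- offcut_b_center (a point): centre of offcut B, a loose pale wood block 20 x 44 x 20 mm (x, y, height), 13 to 21 g, lying flat on the board; its centre is 10 mm above its underside
- offcut_c_center (a point): offcut C, a loose pale wood block 24 x 34 x 20 mm (x, y, height) with one end, at its own +y, carried on 12 mm farther to a point; this point is the centre of the block without the tip, 10 mm above its underside; 13 to 21 g, lying flat on the board
- board_top (a point): centre of the top face of the fixed brown assembly board: 340 mm (its x) by 420 mm (its y), flat, no rim, top 18 mm above the bench. Its +y points to the dustpan, whose edge of the board is 210 mm away; -x to the robot's side. Offcuts and jig start in four lanes along y, one in each, at x about -128, -72, -16 and 40 mm, in any order; panel and chisel lie beyond x = 70 mm
- dustpan: blue steel dustpan, loose, 0.9 kg, flat on the bench, turned as the board is; origin: centre of its underside. 280 mm wide (its x), 190 mm deep (its y). Open mouth at -y, 1.5 mm from the board's edge. Floor 2 mm thick, so 16 mm below the board's top; side walls 2 mm thick, 28 mm high at the mouth, 52 mm at the back; back wall 52 mm; round handle 118 mm long behind it
- jig_center (a point): centre of the oak trimming jig, a loose block 32 x 110 x 34 mm (its own x, y, height; 40 mm at its small stop) with one sloping end, standing on the board in one of the four lanes, its length along the board's y within 0.12 rad; 140 g; to be left alone
- panel_center (a point): centre of the finished pale wood lattice panel, 88 x 150 x 13 mm (its own x, y, height), loose on the far part of the board; to be left alone
- chisel_center (a point): middle of the chisel (where handle meets blade), loose on the far part of the board; 185 mm long along its own x, up to 27 mm high; to be left alone
- drink: green drinks bottle, 64 mm across and 190 mm tall, loose on the bench to the right (-y) of the board; origin at the centre of its underside; to be left alone
- plane: wooden smoothing plane, 50 x 190 x 45 mm, 90 mm at its iron and knob, loose on the bench to the far right; origin at the centre of its sole; to be left alone
- square: try square with a walnut stock 22 x 110 x 18 mm and a steel blade 150 mm long, loose and flat on the bench to the near right; origin at the centre of the stock's underside; to be left alone

How it is judged (in metres and radians):
At the end, for the whole second after the job is handed in: Each offcut lies in the dustpan: centre within its walls, over 3 mm behind the mouth, under 50 mm above the bench; low on the pan's floor (centre under 18.5 mm), or (leaning, stacked) over 30 mm behind the mouth. Dustpan, jig, panel, chisel, bottle, plane and square within 20 mm of their starts (x of offcut_a_center in the frame of dustpan between -0.14 and 0.14 m and y of offcut_a_center in the frame of dustpan between -0.092 and 0.095 m and height (world z) of each of offcut_a_center, offcut_b_center, offcut_c_center below 0.05 m and (height (world z) of offcut_a_center below 0.0185 m or y of offcut_a_center in the frame of dustpan above -0.065 m) and x of offcut_b_center in the frame of dustpan between -0.14 and 0.14 m and y of offcut_b_center in the frame of dustpan between -0.092 and 0.095 m and (height (world z) of offcut_b_center below 0.0185 m or y of offcut_b_center in the frame of dustpan above -0.065 m) and x of offcut_c_center in the frame of dustpan between -0.14 and 0.14 m and y of offcut_c_center in the frame of dustpan between -0.092 and 0.095 m and (height (world z) of offcut_c_center below 0.0185 m or y of offcut_c_center in the frame of dustpan above -0.065 m) and distance of each of jig_center, panel_center, chisel_center, drink, plane, square, dustpan from where it was at the start of the episode below 0.02 m); the robot touches nothing.
It fails at once if an offcut is picked up (its centre more than 50 mm above the bench, some 20 mm higher than when it lies on the board) (height (world z) of any of offcut_a_center, offcut_b_center, offcut_c_center above 0.05 m).
It fails at once if the jig, panel, chisel, bottle, plane or square is moved by more than 20 mm (distance of any of jig_center, panel_center, chisel_center, drink, plane, square from where it was at the start of the episode above 0.02 m).
It fails at once if the dustpan is moved by more than 20 mm (distance of dustpan from where it was at the start of the episode above 0.02 m).
It also fails if it takes over 72 s, if anything falls off the work surface, if the arm or the gripper's body presses on something with over 40 N, if the wrist force passes 120 N, or if a joint passes its speed limit or range.

## Working session

There is one attempt and no reset: what is moved stays moved. The work goes in short steps, Python scripts to look and compute and a tool call to move; the robot and the scene stay as the last step left them, time stands still between calls to the robot, and variables do not carry over. Pictures are saved under pics/ and viewed, and the job is handed in when it is done.

Besides the shell and the picture viewer there is one more tool, called after "Request:" as a command line: name --argument value ..., lists and objects as JSON in quotes. carry_out: Moves the arm, as the interface text tells. Its arguments: {"type":"object","properties":{"targets":{"type":"array"},"squeeze":{"type":"number"}},"required":["targets"]}

```bash
mkdir -p pics; ls; python3 - <<'E'
from rig import env,get_image
import cv2
s=env.observe();print(s)
print(env.tip_reach)
for n in("scene","top","wrist"):
    d=get_image(n);cv2.imwrite(f"pics/{n}0.png",d["img"][:,:,::-1]);print(n,{k:v for k,v in d.items() if k!="img"})
E
```

```text
pics
{'time_s': 0.0, 'q': array([-7.79972979e+01,  2.18397995e+01,  7.43863181e+01, -1.29650840e-03,
        8.38587904e+01, -1.23369112e+01]), 'qvel': array([-0.02181479, -0.08869197,  0.07256583, -0.02745176, -0.07034532,
       -0.04325153]), 'joint_efforts': array([ 3.35346494e-04, -4.48460376e+01, -2.31273633e+01, -1.09673567e-04,
        4.79242692e-03, -8.60502581e-06]), 'position': array([ 0.22660337, -0.5008449 ,  0.25271371]), 'tool_rot': array([[-9.11117589e-01, -3.30184306e-04,  4.12146369e-01],
       [-4.12146396e-01,  1.44484716e-03, -9.11116491e-01],
       [-2.94652144e-04, -9.99998902e-01, -1.45250993e-03]]), 'ft_force': array([-0.10569115,  0.58327817,  0.32676972]), 'wrist_torque': array([ 0.02653095, -0.05337577,  0.03194311]), 'grip_width': 0.08551020116595452}
0.022
scene {'fx': 538.5378476688712, 'fy': 538.5378476688712, 'cx': 328.8679707884898, 'cy': 243.13599274014797, 'rvec': array([ 2.15009847,  1.04210651, -0.4296211 ]), 'tvec': array([-0.22681436, -0.32227696,  1.36419446])}
top {'fx': 518.9569945020745, 'fy': 518.9569945020745, 'cx': 318.55679050542795, 'cy': 237.35351162239002, 'rvec': array([ 2.11652462, -2.11484284,  0.22145117]), 'tvec': array([-0.11202541,  0.55762496,  0.88261834])}
wrist {'fx': 367.39633639650646, 'fy': 367.39633639650646, 'cx': 321.19598665066485, 'cy': 246.87599885045913, 'rvec': array([-2.43963794,  1.57452496,  0.21783292]), 'tvec': array([-0.5503809 , -0.03489555,  0.37819446])}
```

View pics/top0.png

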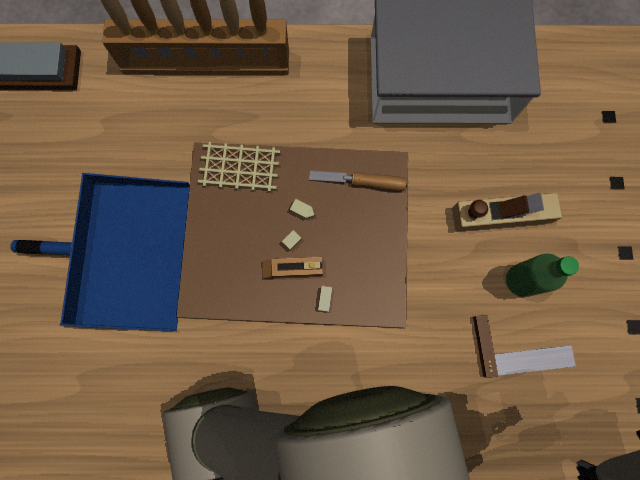

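View pics/scene0.png

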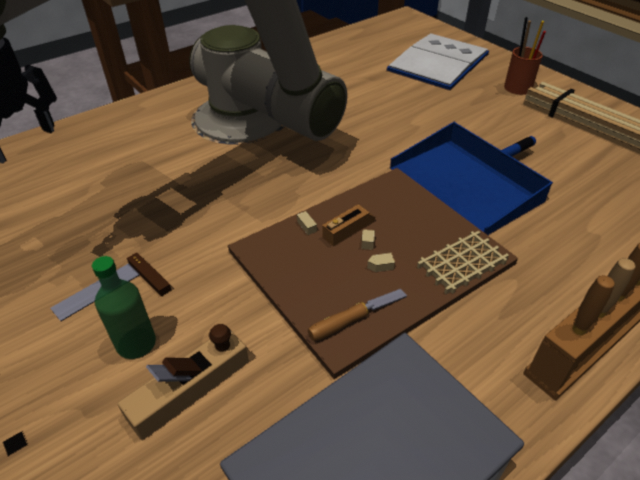

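```bash
cat > h.py <<'E'
import numpy as np,cv2
from rig import env,get_image
def ray(d,px,z):
    R=cv2.Rodrigues(d["rvec"])[0];t=d["tvec"];c=-R.T@t
    v=R.T@np.array([(px[0]-d["cx"])/d["fx"],(px[1]-d["cy"])/d["fy"],1.])
    return c+v*(z-c[2])/v[2]
def proj(d,P):
    p,_=cv2.projectPoints(np.array(P,float).reshape(-1,3),d["rvec"],d["tvec"],np.array([[d["fx"],0,d["cx"]],[0,d["fy"],d["cy"]],[0,0,1]]),None);return p.reshape(-1,2)
def crop(name,out,x0,y0,x1,y1,k):
    d=get_image(name);im=d["img"][y0:y1,x0:x1,::-1]
    cv2.imwrite(out,cv2.resize(im,None,fx=k,fy=k,interpolation=cv2.INTER_CUBIC));return d
E
python3 - <<'E'
from h import *
d=crop("top","pics/c1.png",255,185,355,325,4)
d=crop("top","pics/c2.png",170,130,420,340,3)
E
```

```text
(no output)
```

View pics/c1.png

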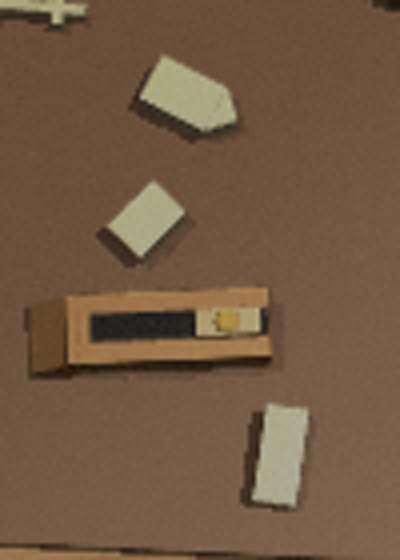

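View pics/c2.png

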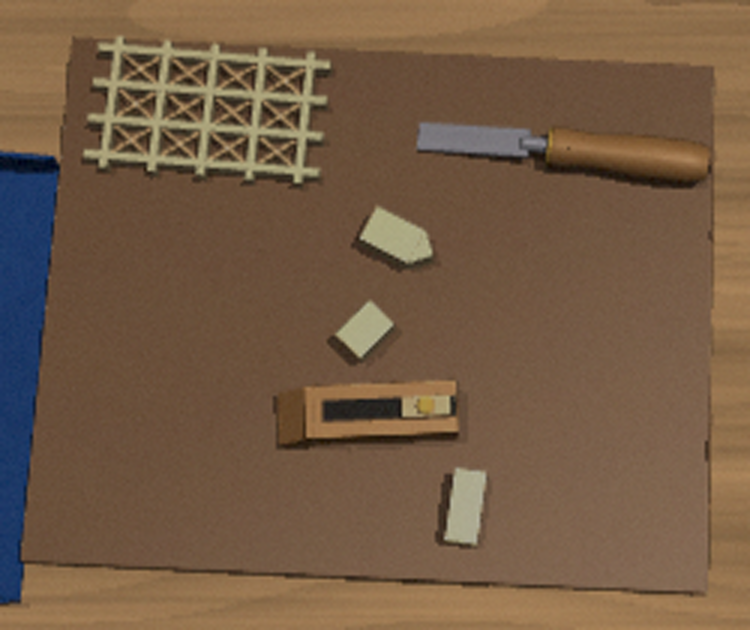

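```bash
cat > m.py <<'E'
from h import *
d=get_image("top")
f1=lambda p:(p[0]/4+255-.4,p[1]/4+185-.4)
f2=lambda p:(p[0]/3+170-.3,p[1]/3+130-.3)
bc=np.array([ray(d,f2(p),.018)[:2] for p in[(73,38),(713,67),(705,592),(22,560)]])
print("board",bc.round(4).tolist(),np.linalg.norm(bc-np.roll(bc,-1,0),axis=1).round(3))
c=bc.mean(0); ey=(bc[0]+bc[3]-bc[1]-bc[2]);th=np.arctan2(-ey[0],ey[1]);
Rb=np.array([[np.cos(th),-np.sin(th)],[np.sin(th),np.cos(th)]])
print("c",c.round(4),"yaw",np.degrees(th))
np.savez("b.npz",c=c,R=Rb)
def show(n,pts,z):
    P=np.array([ray(d,f1(p),z)[:2] for p in pts]);Q=(P-c)@Rb
    print(n,"world",P.mean(0).round(4),"board",(Q*1000).round(0).tolist(),"cen",(Q.mean(0)*1000).round(1),"sides",(1000*np.linalg.norm(P-np.roll(P,-1,0),axis=1)).round(1))
show("A",[(153,180),(186,213),(143,258),(108,222)],.040)
show("B",[(268,403),(309,408),(296,508),(252,500)],.038)
show("C",[(163,55),(222,88),(205,133),(137,97)],.038)
show("Ctip",[(238,122)],.038)
show("jigtop",[(68,297),(270,288),(270,357),(70,367)],.052)
show("jigslope",[(28,305),(30,375)],.018)
f1=f2
show("panel",[(85,40),(330,60),(320,185),(85,165)],.031)
show("chisel",[(417,138),(710,160),(710,185)],.03)
show("panedge(z.028+.. )",[(55,160)],.028)
E
python3 m.py
```

```text
board [[0.7558, 0.1326], [0.7366, -0.2855], [0.3989, -0.269], [0.418, 0.1471]] [0.418 0.338 0.417 0.338]
c [ 0.5773 -0.0687] yaw -2.6245091186104577
A world [ 0.5579 -0.0617] board [[-2.0, 5.0], [-16.0, -11.0], [-38.0, 7.0], [-22.0, 24.0]] cen [-19.8   6.1] sides [21.9 28.8 23.4 28.6]
B world [ 0.4495 -0.1232] board [[-102.0, -53.0], [-104.0, -72.0], [-149.0, -68.0], [-146.0, -48.0]] cen [-125.2  -60.3] sides [18.7 45.4 20.1 44.3]
C world [ 0.618 -0.077] board [[59.0, 3.0], [44.0, -25.0], [22.0, -18.0], [38.0, 14.0]] cen [41.  -6.4] sides [32.  23.1 36.3 23.6]
Ctip world [ 0.6041 -0.1033] board [[28.0, -33.0]] cen [ 28.4 -33.3] sides [0.]
jigtop world [ 0.5054 -0.0728] board [[-60.0, 39.0], [-52.0, -52.0], [-83.0, -53.0], [-92.0, 36.0]] cen [-71.7  -7.4] sides [91.3 31.4 89.8 31.8]
jigslope world [ 0.5044 -0.0061] board [[-59.0, 61.0], [-92.0, 58.0]] cen [-75.7  59.3] sides [32.9 32.9]
panel world [0.7006 0.0427] board [[163.0, 198.0], [157.0, 39.0], [73.0, 41.0], [79.0, 190.0]] cen [118. 117.] sides [158.7  83.8 149.7  84.2]
chisel world [ 0.6687 -0.2169] board [[107.0, -19.0], [102.0, -206.0], [85.0, -206.0]] cen [  98.1 -143.8] sides [187.   16.6 188.4]
panedge(z.028+.. ) world [0.6694 0.1375] board [[82.0, 210.0]] cen [ 82.5 210.2] sides [0.]
```

```bash
python3 - <<'E'
from h import *
d=get_image("top")
b=np.load("b.npz")
for n,q in dict(Bs=(-126,-102),Be=(-126,250),As=(-19,-40),Ae=(-19,250),Cs=(41,-65),Ce=(10,250)).items():
    print(n,(b["c"]+b["R"]@(np.array(q)/1000)).round(4))
for p in [(80,174),(189,184),(177,331),(62,326),(190,193),(178,320)]:
    for z in (.028,.052): print(p,z,((ray(d,p,z)[:2]-b["c"])@b["R"]*1000).round(0))
print(ray(d,(525,285),0),ray(d,(568,266),.19))
E
```

```text
Bs [ 0.4468 -0.1649]
Be [0.4629 0.1868]
As [ 0.5565 -0.1078]
Ae [0.5698 0.1819]
Cs [ 0.6153 -0.1355]
Ce [0.5988 0.1806]
(80, 174) 0.028 [ 91. 418.]
(80, 174) 0.052 [ 83. 406.]
(189, 184) 0.028 [ 81. 208.]
(189, 184) 0.052 [ 73. 202.]
(177, 331) 0.028 [-195.  203.]
(177, 331) 0.052 [-196.  197.]
(62, 326) 0.028 [-196.  411.]
(62, 326) 0.052 [-197.  399.]
(190, 193) 0.028 [ 63. 205.]
(190, 193) 0.052 [ 56. 198.]
(178, 320) 0.028 [-176.  203.]
(178, 320) 0.052 [-177.  197.]
[ 0.47805265 -0.50239135  0.        ] [ 0.48577114 -0.49422799  0.19      ]
```

View pics/wrist0.png

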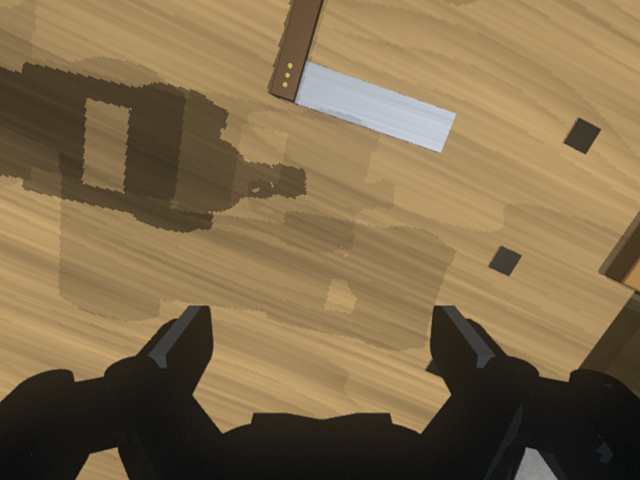

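Request:
carry_out --targets '[[[1,18,28,0,0,0,5],[1,36,56,0,0,0,10],[1,55,84,0,0,0,16],[1,73,112,0,0,0,21],[1,92,140,0,0,0,26],[1,110,168,0,0,0,32],[1,128,196,0,0,0,37],[1,147,224,0,0,0,42],[1,165,252,0,0,0,47],[1,183,280,0,0,0,53],[1,202,308,0,0,0,58],[1,220,336,0,0,0,63],[1,220,336,-40,0,0,63],[1,220,336,-80,0,0,63],[1,220,336,-120,0,0,63],[1,220,336,-140,0,0,63],[1,220,336,-140,0,0,63],[1,220,336,-140,0,0,63]]]'

```text
time_s: 1.85
position: [0.4467, -0.1652, 0.1134]
tool_rot: [[-0.046, -0.001, 0.999], [-0.999, 0.001, -0.046], [-0.001, -1.0, -0.001]]
ft_force: [-0.6, -0.2, -0.3]
grip_width: -0.0001
```

```bash
python3 - <<'E'
from h import *
d=get_image("wrist");cv2.imwrite("pics/w1.png",d["img"][:,:,::-1])
d=crop("scene","pics/s1.png",180,60,540,330,2)
E
```

```text
(no output)
```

View pics/w1.png

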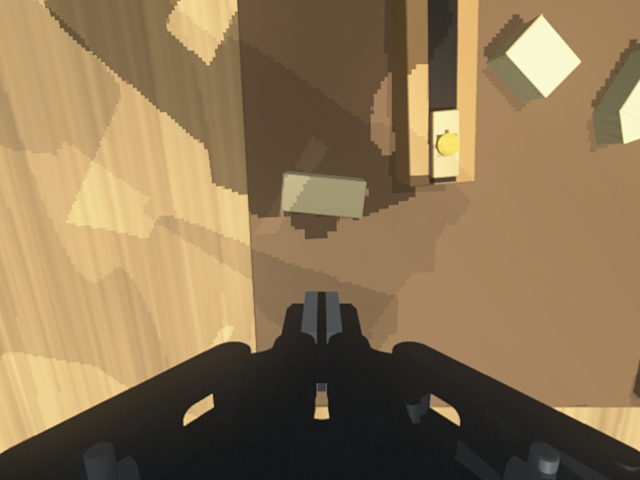

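View pics/s1.png

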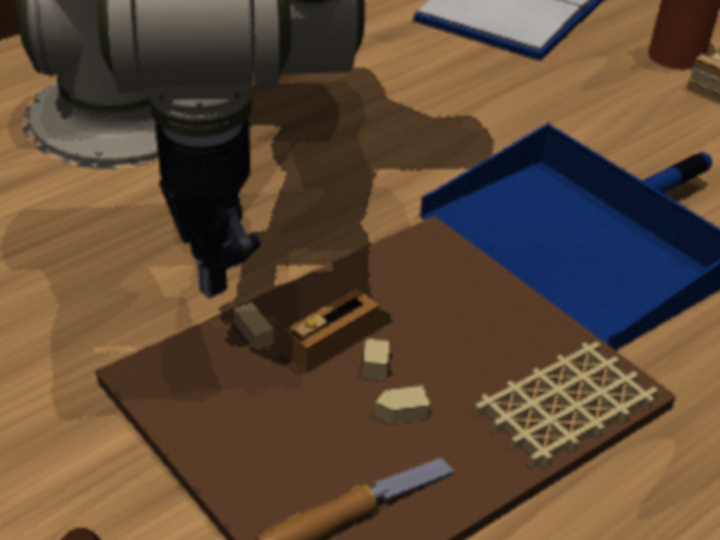

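```bash
python3 - <<'E'
from h import *
d=get_image("scene");p=env.observe()["position"]
im=d["img"][:,:,::-1][130:230,240:330].copy();k=6;im=cv2.resize(im,None,fx=k,fy=k,interpolation=cv2.INTER_CUBIC)
for dx in(-40,-15,0,15,40):
  for h in range(0,81,20):
    q=proj(d,[p+np.array([dx/1000,-.046*dx/1000,-.022+h/1000])])[0]
    u=(int((q[0]-240+.5)*k),int((q[1]-130+.5)*k))
    cv2.circle(im,u,3,(0,0,255) if dx else(0,255,0),-1)
    cv2.putText(im,f"{dx},{h}",u,0,.35,(255,255,255))
cv2.imwrite("pics/s2.png",im)
E
```

```text
(no output)
```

View pics/s2.png

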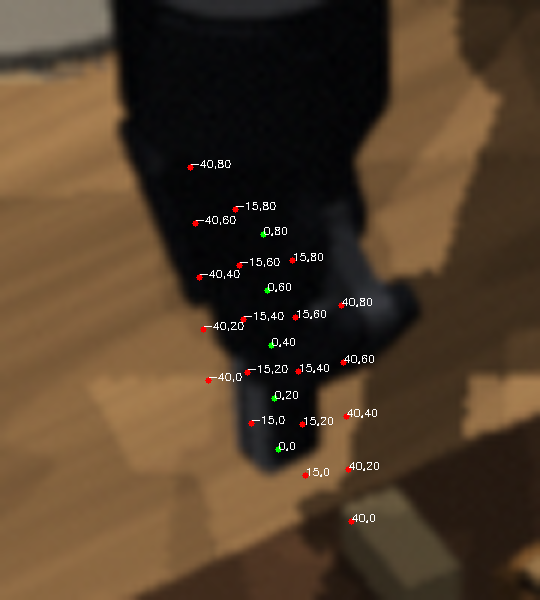

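Request:
carry_out --targets '[[[1,0,0,-30,0,0,0],[1,0,0,-55,0,0,0],[1,0,0,-68,0,0,0],[1,0,0,-68,0,0,0],[1,0,8,-68,0,0,0],[1,0,16,-68,0,0,0],[1,0,24,-68,0,0,0],[1,0,32,-68,0,0,0],[1,1,40,-68,0,0,0],[1,1,50,-68,0,0,0],[1,1,60,-68,0,0,0],[1,1,70,-68,0,0,0],[1,1,80,-68,0,0,0],[1,1,90,-68,0,0,0],[1,1,90,-68,0,0,0]]]'

```text
time_s: 3.25
position: [0.4473, -0.0732, 0.0452]
tool_rot: [[-0.045, -0.001, 0.999], [-0.999, 0.001, -0.045], [-0.001, -1.0, -0.001]]
ft_force: [-0.7, -0.0, -0.0]
grip_width: 0.0002
```

```bash
python3 - <<'E'
from h import *
d=get_image("wrist");cv2.imwrite("pics/w2.png",d["img"][:,:,::-1])
d=crop("scene","pics/s3.png",180,60,540,330,2)
E
```

```text
(no output)
```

View pics/w2.png

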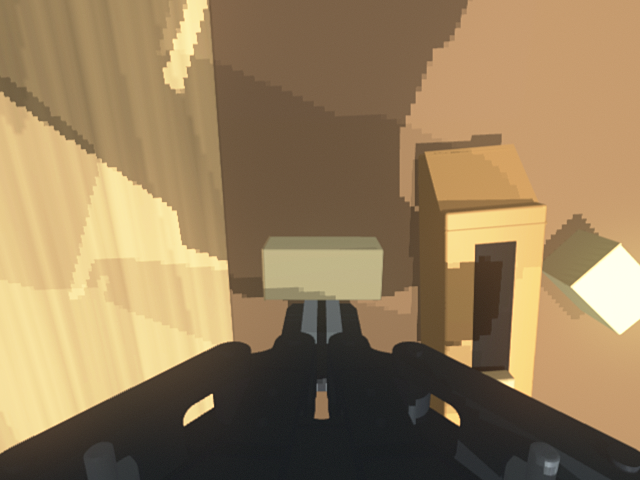

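View pics/s3.png

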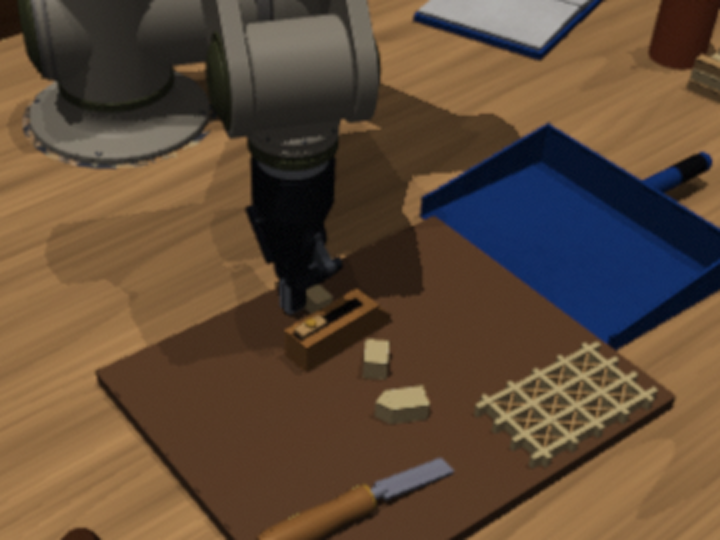

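Request:
carry_out --targets '[[[1,0,12,0,0,0,0],[1,0,24,0,0,0,0],[1,0,36,0,0,0,0],[1,1,48,0,0,0,0],[1,1,60,0,0,0,0],[1,1,72,0,0,0,0],[1,1,84,0,0,0,0],[1,2,96,0,0,0,0],[1,2,108,0,0,0,0],[1,2,120,0,0,0,0],[1,2,132,0,0,0,0],[1,2,144,0,0,0,0],[1,2,156,0,0,0,0],[1,2,168,0,0,0,0],[1,3,180,0,0,0,0],[1,3,188,0,0,0,0],[1,3,196,0,0,0,0],[1,3,204,0,0,0,0],[1,3,212,0,0,0,0],[1,3,220,0,0,0,0]]]'

```text
time_s: 5.02
position: [0.4507, 0.1454, 0.0453]
tool_rot: [[-0.047, -0.0, 0.999], [-0.999, 0.0, -0.047], [-0.0, -1.0, -0.0]]
ft_force: [-0.1, 0.5, 0.6]
grip_width: 0.0003
```

```bash
python3 - <<'E'
from h import *
d=get_image("wrist");cv2.imwrite("pics/w3.png",d["img"][:,:,::-1])
d=crop("scene","pics/s4.png",180,60,580,330,2)
E
```

```text
(no output)
```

View pics/w3.png

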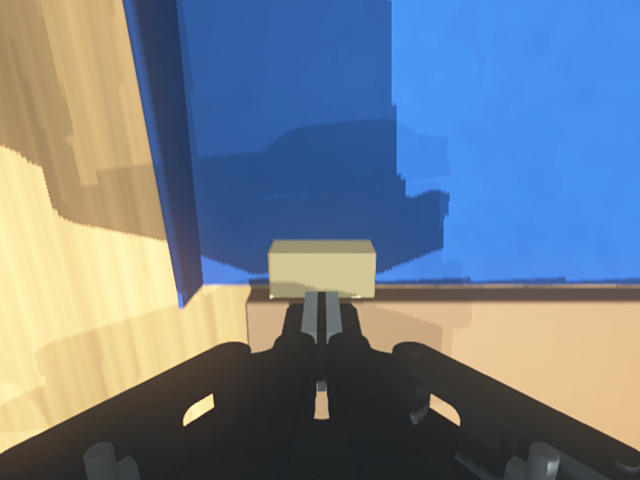

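View pics/s4.png

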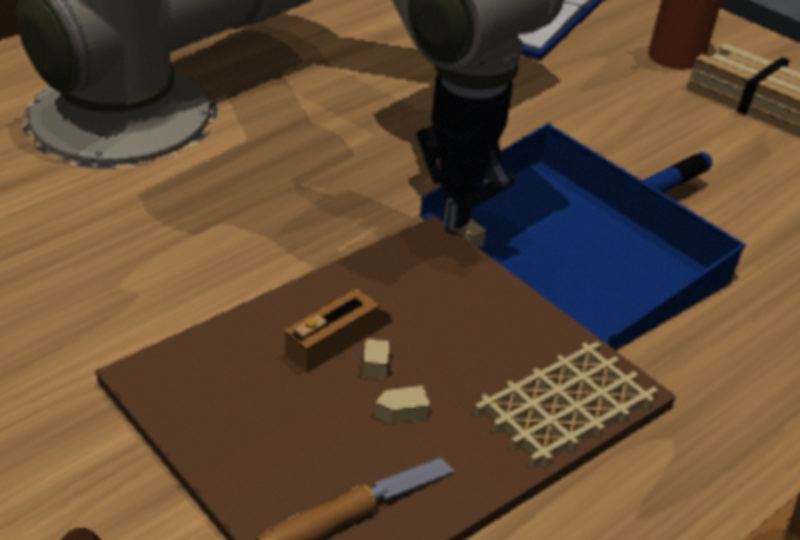

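Request:
carry_out --targets '[[[1,0,7,0,0,0,0],[1,0,14,0,0,0,0],[1,1,21,0,0,0,0],[1,1,28,0,0,0,0],[1,1,35,0,0,0,0],[1,1,42,0,0,0,0],[1,2,49,0,0,0,0],[1,2,54,0,0,0,0],[1,2,54,0,0,0,0],[1,2,54,0,0,0,0]]]'

```text
time_s: 5.95
position: [0.4526, 0.1991, 0.0453]
tool_rot: [[-0.046, -0.0, 0.999], [-0.999, -0.0, -0.046], [0.0, -1.0, -0.0]]
ft_force: [-0.2, -0.7, 0.2]
grip_width: 0.0
```

```bash
python3 - <<'E'
from h import *
d=get_image("wrist");cv2.imwrite("pics/w4.png",d["img"][:,:,::-1])
d=crop("scene","pics/s5.png",360,100,560,250,4)
E
```

```text
(no output)
```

View pics/w4.png

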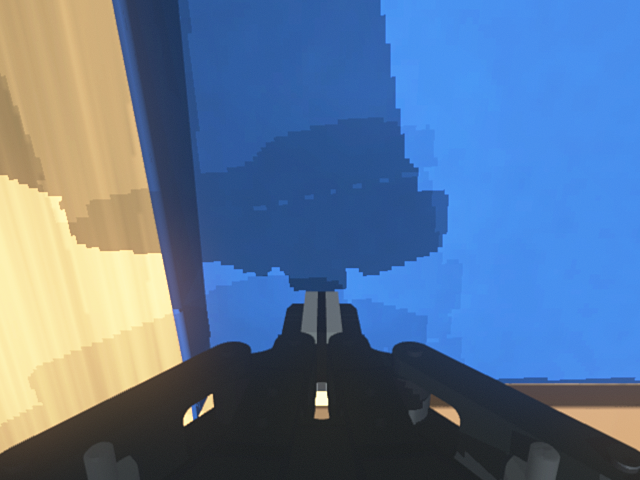

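View pics/s5.png

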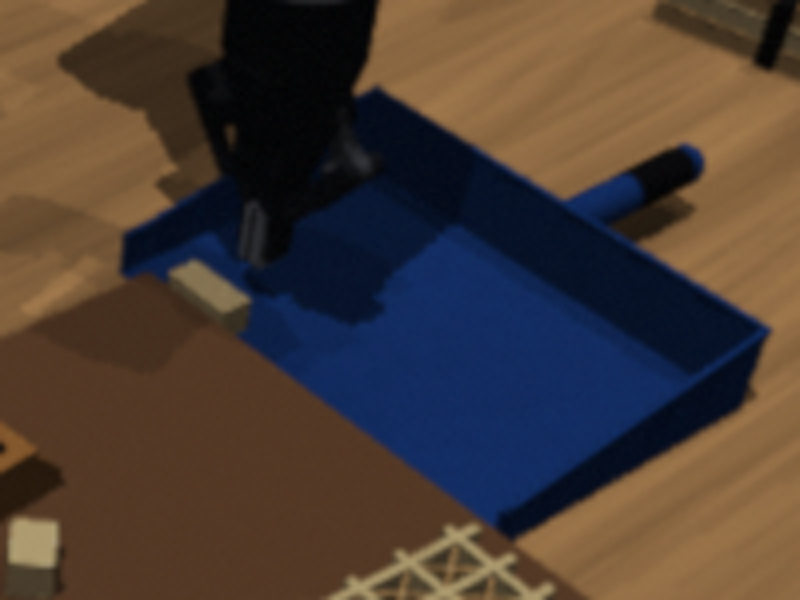

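Request:
carry_out --targets '[[[1,0,0,40,0,0,0],[1,0,0,75,0,0,0],[1,9,-25,100,0,0,0],[1,18,-55,100,0,0,0],[1,28,-85,100,0,0,0],[1,38,-115,100,0,0,0],[1,48,-145,100,0,0,0],[1,58,-175,100,0,0,0],[1,68,-205,100,0,0,0],[1,78,-235,100,0,0,0],[1,88,-265,100,0,0,0],[1,98,-290,100,0,0,0],[1,104,-307,100,0,0,0],[1,104,-307,100,0,0,0],[1,104,-307,100,0,0,0]]]'

```text
time_s: 7.3
position: [0.5563, -0.1088, 0.145]
tool_rot: [[-0.048, -0.001, 0.999], [-0.999, 0.0, -0.048], [-0.0, -1.0, -0.001]]
ft_force: [-0.7, 0.6, -0.2]
grip_width: -0.0001
```

```bash
python3 - <<'E'
from h import *
d=get_image("wrist");cv2.imwrite("pics/w5.png",d["img"][:,:,::-1])
d=crop("scene","pics/s6.png",360,100,560,250,4)
d=crop("top","pics/t6.png",50,130,420,350,2)
E
```

```text
(no output)
```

View pics/w5.png

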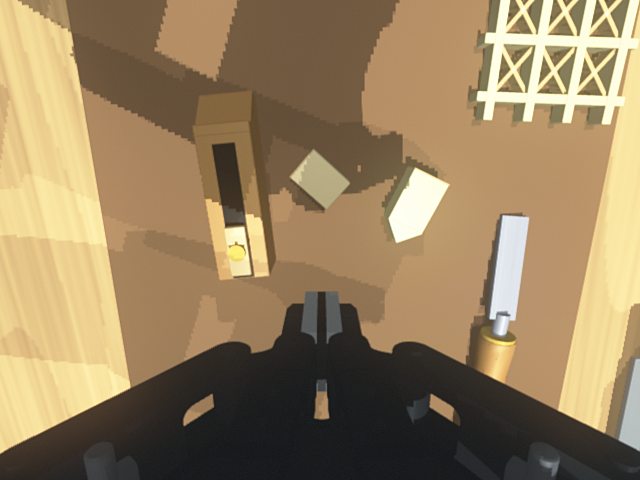

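View pics/s6.png

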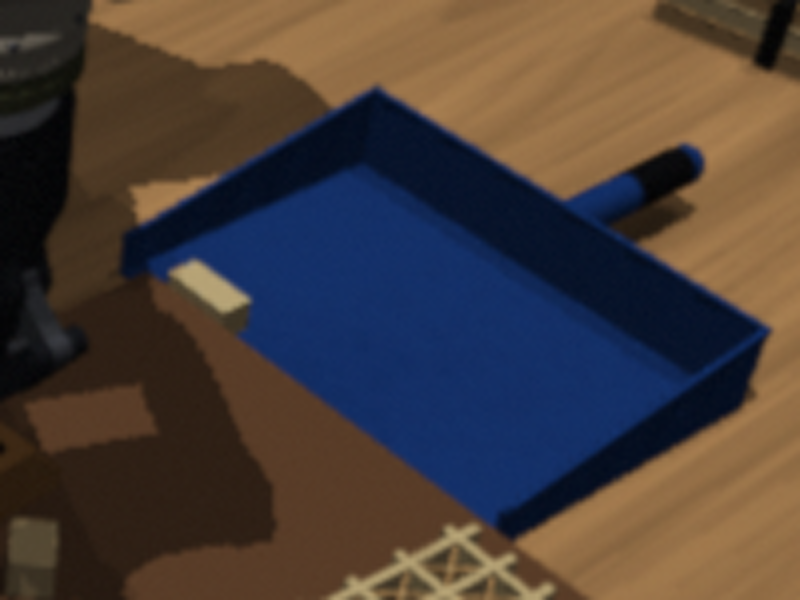

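View pics/t6.png

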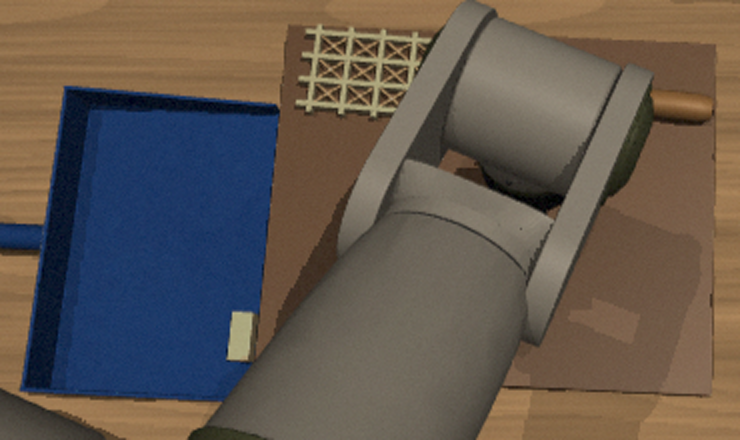

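Request:
carry_out --targets '[[[1,0,0,-35,0,0,0],[1,0,0,-70,0,0,0],[1,0,0,-92,0,0,0],[1,0,0,-100,0,0,0],[1,0,0,-100,0,0,0],[1,0,6,-100,0,0,0],[1,0,12,-100,0,0,0],[1,1,18,-100,0,0,0],[1,1,25,-100,0,0,0],[1,1,32,-100,0,0,0],[1,2,39,-100,0,0,0],[1,2,46,-100,0,0,0],[1,2,53,-100,0,0,0],[1,3,60,-100,0,0,0],[1,3,67,-100,0,0,0],[1,4,75,-100,0,0,0],[1,4,83,-100,0,0,0],[1,5,91,-100,0,0,0],[1,5,100,-100,0,0,0],[1,5,100,-100,0,0,0]]]'

```text
time_s: 9.12
position: [0.5615, -0.0064, 0.0453]
tool_rot: [[-0.045, -0.0, 0.999], [-0.999, 0.0, -0.045], [-0.0, -1.0, -0.0]]
ft_force: [0.3, 0.1, -0.2]
grip_width: -0.0001
```

```bash
python3 - <<'E'
from h import *
d=get_image("wrist");cv2.imwrite("pics/w6.png",d["img"][:,:,::-1])
E
```

```text
(no output)
```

View pics/w6.png

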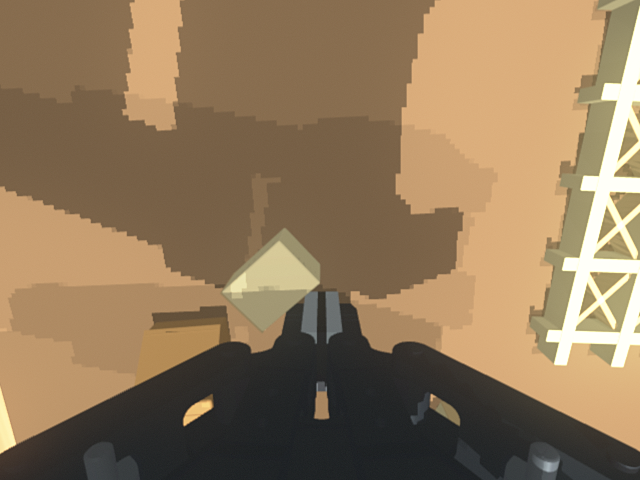

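```bash
cat > bw.py <<'E'
import sys
from h import *
b=np.load("b.npz")
def B(n,pts,z):
    d=get_image("wrist")
    P=np.array([ray(d,p,z)[:2] for p in pts]);Q=(P-b["c"])@b["R"]*1000
    t=(env.observe()["position"][:2]-b["c"])@b["R"]*1000
    print(n,Q.round(0).tolist(),"cen",Q.mean(0).round(1),"tcp",t.round(1))
E
python3 - <<'E'
from bw import *
B("A",[(285,228),(320,265),(262,332),(222,292)],.040)
B("jigtopfront",[(147,330),(228,320)],.04)
E
```

```text
A [[-31.0, 100.0], [-19.0, 87.0], [-41.0, 60.0], [-55.0, 76.0]] cen [-36.4  80.6] tcp [-18.5  60.2]
jigtopfront [[-84.0, 60.0], [-53.0, 64.0]] cen [-68.9  62.1] tcp [-18.4  59.8]
```

Request:
carry_out --targets '[[[1,-1,-12,0,0,0,0],[0.9,-1,-22,0,0,0,0],[0.9,-6,-22,0,0,0,0],[0.9,-13,-22,0,0,0,0],[0.9,-13,-22,0,0,0,0],[0.9,-13,-16,0,0,0,0],[0.9,-13,-10,0,0,0,0],[0.9,-12,-4,0,0,0,0],[0.9,-12,2,0,0,0,0],[0.9,-12,8,0,0,0,0],[0.9,-12,14,0,0,0,0],[0.9,-12,20,0,0,0,0],[0.9,-12,26,0,0,0,0],[0.9,-12,26,0,0,0,0]]]'

```text
time_s: 10.43
position: [0.5495, 0.0191, 0.0453]
tool_rot: [[-0.045, -0.0, 0.999], [-0.999, 0.0, -0.045], [-0.0, -1.0, -0.0]]
ft_force: [0.5, 0.3, -0.1]
grip_width: 0.0086
```

```bash
python3 - <<'E'
from h import *
d=get_image("wrist");cv2.imwrite("pics/w7.png",d["img"][:,:,::-1])
E
```

```text
(no output)
```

View pics/w7.png

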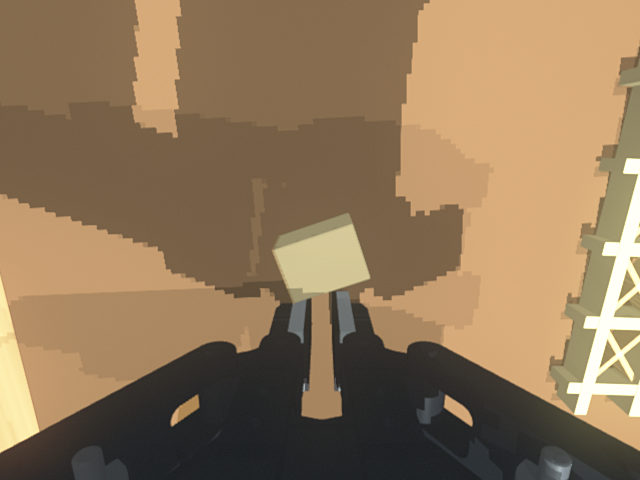

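Request:
carry_out --targets '[[[0.9,0,8,0,0,0,0],[0.9,1,17,0,0,0,0],[0.9,1,26,0,0,0,0],[0.9,2,35,0,0,0,0],[0.9,2,44,0,0,0,0],[0.9,2,53,0,0,0,0],[0.9,3,62,0,0,0,0],[0.9,3,71,0,0,0,0],[0.9,4,80,0,0,0,0],[0.9,4,89,0,0,0,0],[0.9,4,97,0,0,0,0],[0.9,5,105,0,0,0,0],[0.9,5,113,0,0,0,0],[0.9,5,121,0,0,0,0],[0.9,6,129,0,0,0,0],[0.9,6,137,0,0,0,0],[0.9,6,145,0,0,0,0],[0.9,7,153,0,0,0,0],[0.9,7,160,0,0,0,0],[0.9,7,160,0,0,0,0]]]'

```text
time_s: 12.15
position: [0.5566, 0.1793, 0.0453]
tool_rot: [[-0.045, 0.0, 0.999], [-0.999, 0.0, -0.045], [-0.0, -1.0, 0.0]]
ft_force: [0.3, -0.3, 1.0]
grip_width: 0.0085
```

```bash
python3 - <<'E'
from h import *
d=get_image("wrist");cv2.imwrite("pics/w8.png",d["img"][:,:,::-1])
d=crop("scene","pics/s8.png",360,100,560,250,4)
E
```

```text
(no output)
```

View pics/w8.png

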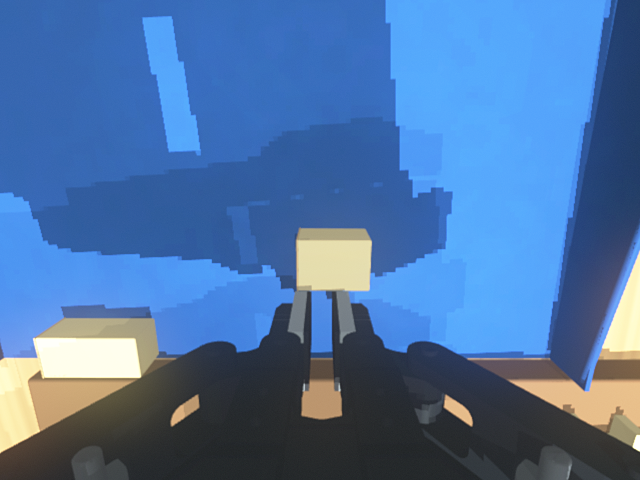

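View pics/s8.png

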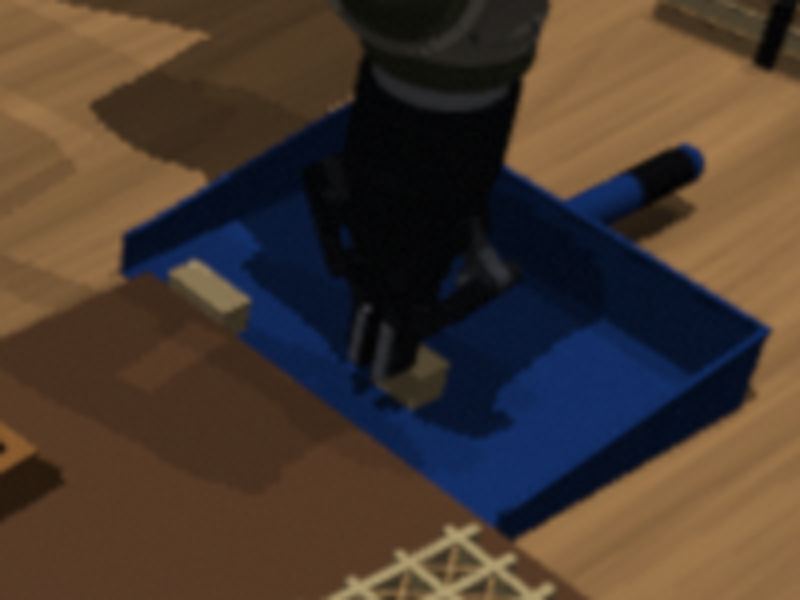

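Request:
carry_out --targets '[[[0.9,0,0,40,0,0,0],[0.9,0,0,75,0,0,0],[1,5,-20,95,0,0,5],[1,13,-45,95,0,0,11],[1,22,-70,95,0,0,17],[1,30,-95,95,0,0,23],[1,38,-120,95,0,0,29],[1,46,-145,95,0,0,35],[1,55,-170,95,0,0,41],[1,63,-195,95,0,0,47],[1,71,-220,95,0,0,53],[1,79,-245,95,0,0,58],[1,87,-270,95,0,0,62],[1,87,-270,95,0,0,62],[1,87,-270,95,0,0,62]]]'

```text
time_s: 13.5
position: [0.6435, -0.0936, 0.1399]
tool_rot: [[0.859, -0.001, 0.513], [-0.513, 0.0, 0.859], [-0.001, -1.0, -0.0]]
ft_force: [-0.5, 0.4, 0.1]
grip_width: 0.0003
```

```bash
python3 - <<'E'
from h import *
d=get_image("wrist");cv2.imwrite("pics/w9.png",d["img"][:,:,::-1])
d=get_image("top");cv2.imwrite("pics/t9.png",d["img"][:,:,::-1])
d=crop("scene","pics/s9.png",200,120,560,390,2)
E
```

```text
(no output)
```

View pics/w9.png

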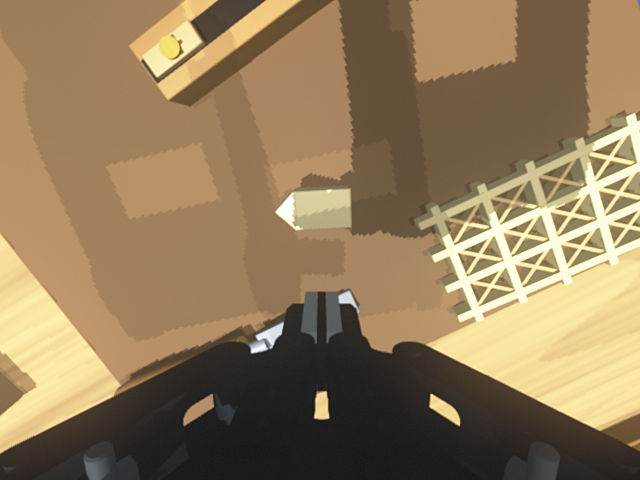

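View pics/t9.png

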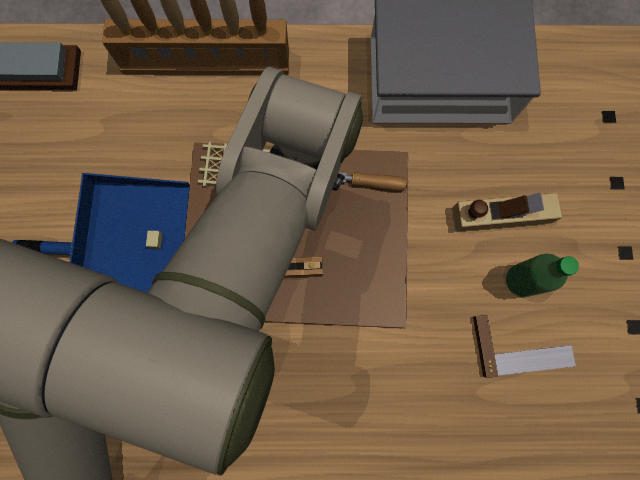

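View pics/s9.png

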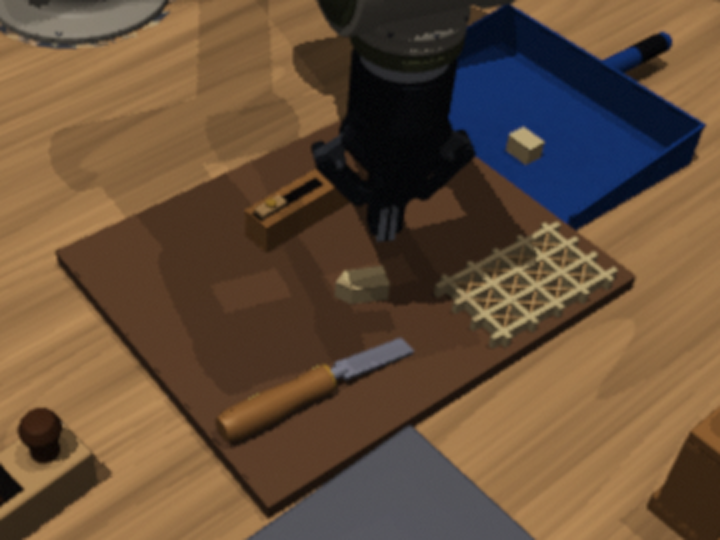

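```bash
python3 - <<'E'
from bw import *
B("C",[(290,187),(351,187),(351,228),(296,231)],.038)
B("Ctip",[(276,212)],.038)
B("chisel end",[(350,290),(360,302),(250,348)],.024)
B("panel",[(415,222),(470,320)],.031)
B("tips",[(322,292)],.115)
E
```

```text
C [[20.0, -16.0], [37.0, 16.0], [60.0, 5.0], [46.0, -27.0]] cen [40.7 -5.6] tcp [ 67.  -19.4]
Ctip [[29.0, -31.0]] cen [ 29.4 -31.4] tcp [ 67.1 -19.3]
chisel end [[102.0, -16.0], [114.0, -14.0], [109.0, -101.0]] cen [108.3 -43.7] tcp [ 67.1 -19.4]
panel [[78.0, 42.0], [158.0, 48.0]] cen [117.9  44.9] tcp [ 67.2 -19.5]
tips [[61.0, -16.0]] cen [ 61.  -16.4] tcp [ 67.2 -19.7]
```

```bash
python3 - <<'E'
import numpy as np
b=np.load("b.npz");R=b["R"]
p=np.array([0.,0.]);phi=62.;out=[]
for k in range(60):
    if k<4: ds,dp=5,0
    elif phi>0: ds,dp=6,-4
    else: ds,dp=9,0
    a=np.radians(phi+dp/2);p=p+ds*np.array([-np.sin(a),np.cos(a)]);phi=max(0,phi+dp)
    w=R@p
    out.append([round(w[0]),round(w[1]),round(phi-62)])
    if p[1]>274:break
print(out,len(out))
E
```

```text
[[-4, 3, 0], [-9, 5, 0], [-13, 8, 0], [-17, 10, 0], [-22, 13, -4], [-27, 17, -8], [-32, 21, -12], [-36, 25, -16], [-40, 30, -20], [-44, 34, -24], [-47, 39, -28], [-50, 45, -32], [-52, 50, -36], [-55, 56, -40], [-56, 61, -44], [-58, 67, -48], [-59, 73, -52], [-59, 79, -56], [-59, 85, -60], [-59, 91, -62], [-59, 100, -62], [-58, 109, -62], [-58, 118, -62], [-57, 127, -62], [-57, 136, -62], [-57, 145, -62], [-56, 154, -62], [-56, 163, -62], [-55, 172, -62], [-55, 181, -62], [-55, 190, -62], [-54, 199, -62], [-54, 208, -62], [-53, 217, -62], [-53, 226, -62], [-53, 235, -62], [-52, 244, -62], [-52, 253, -62], [-51, 262, -62], [-51, 271, -62], [-50, 280, -62]] 41
```

Request:
carry_out --targets '[[[0.9,0,0,-35,0,0,0],[0.9,0,0,-70,0,0,0],[0.9,0,0,-88,0,0,0],[0.9,0,0,-95,0,0,0],[0.9,0,0,-95,0,0,0],[0.9,0,0,-95,0,0,0]]]'

```text
time_s: 14.4
position: [0.6443, -0.0922, 0.0464]
tool_rot: [[0.86, 0.001, 0.51], [-0.51, -0.001, 0.86], [0.002, -1.0, 0.0]]
ft_force: [0.8, 0.1, 1.0]
grip_width: 0.0086
```

```bash
python3 - <<'E'
from h import *
d=get_image("wrist");cv2.imwrite("pics/w10.png",d["img"][:,:,::-1])
E
```

```text
(no output)
```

View pics/w10.png

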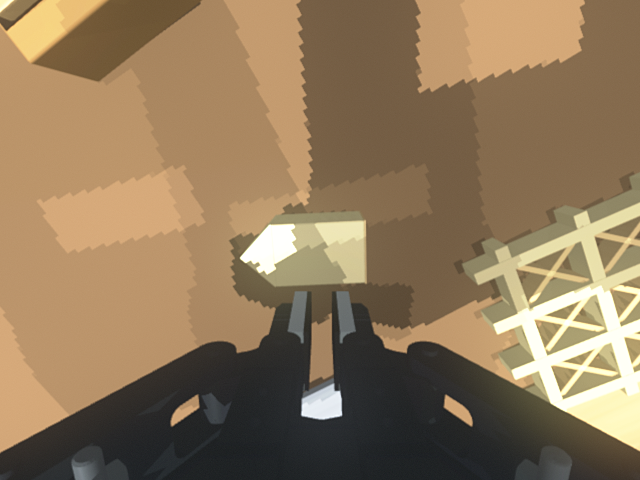

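Request:
carry_out --targets '[[[0.9,-4,3,0,0,0,0],[0.9,-9,5,0,0,0,0],[0.9,-13,8,0,0,0,0],[0.9,-17,10,0,0,0,0],[0.9,-22,13,0,0,0,-4],[0.9,-27,17,0,0,0,-8],[0.9,-32,21,0,0,0,-12],[0.9,-36,25,0,0,0,-16],[0.9,-40,30,0,0,0,-20],[0.9,-44,34,0,0,0,-24],[0.9,-47,39,0,0,0,-28],[0.9,-50,45,0,0,0,-32]]]'

```text
time_s: 15.45
position: [0.5932, -0.0469, 0.0456]
tool_rot: [[0.456, 0.0, 0.89], [-0.89, -0.0, 0.456], [0.0, -1.0, 0.0]]
ft_force: [-0.3, -0.3, -0.2]
grip_width: 0.0085
```

```bash
python3 - <<'E'
from h import *
d=get_image("wrist");cv2.imwrite("pics/w11.png",d["img"][:,:,::-1])
E
```

```text
(no output)
```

View pics/w11.png

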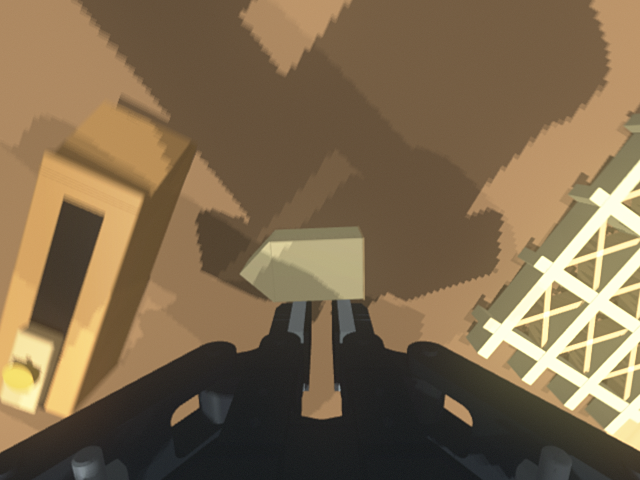

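Request:
carry_out --targets '[[[0.9,-2,5,0,0,0,-4],[0.9,-5,11,0,0,0,-8],[0.9,-6,16,0,0,0,-12],[0.9,-8,22,0,0,0,-16],[0.9,-9,28,0,0,0,-20],[0.9,-9,34,0,0,0,-24],[0.9,-9,40,0,0,0,-28],[0.9,-9,46,0,0,0,-30],[0.9,-9,54,0,0,0,-30],[0.9,-8,62,0,0,0,-30],[0.9,-8,70,0,0,0,-30],[0.9,-8,78,0,0,0,-30],[0.9,-7,86,0,0,0,-30],[0.9,-7,94,0,0,0,-30],[0.9,-7,102,0,0,0,-30],[0.9,-6,110,0,0,0,-30]]]'

```text
time_s: 16.83
position: [0.5876, 0.0638, 0.0453]
tool_rot: [[-0.046, -0.0, 0.999], [-0.999, 0.0, -0.046], [-0.0, -1.0, -0.0]]
ft_force: [0.3, -0.7, -0.9]
grip_width: 0.0084
```

```bash
python3 - <<'E'
from h import *
d=get_image("wrist");cv2.imwrite("pics/w12.png",d["img"][:,:,::-1])
E
```

```text
(no output)
```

View pics/w12.png

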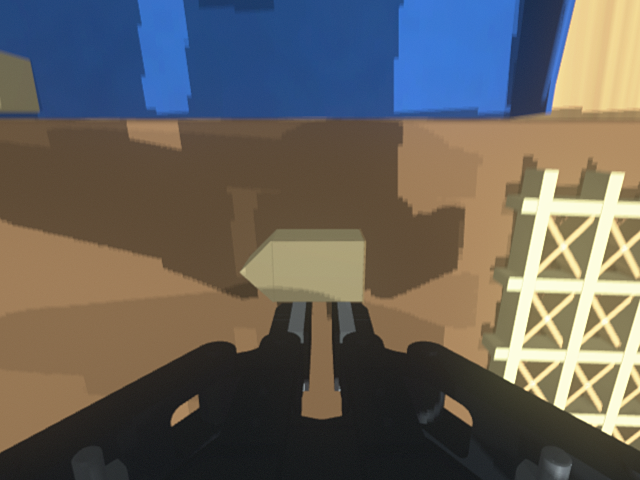

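Request:
carry_out --targets '[[[0.9,0,8,0,0,0,0],[0.9,1,16,0,0,0,0],[0.9,1,24,0,0,0,0],[0.9,1,32,0,0,0,0],[0.9,2,40,0,0,0,0],[0.9,2,48,0,0,0,0],[0.9,3,56,0,0,0,0],[0.9,3,64,0,0,0,0],[0.9,3,72,0,0,0,0],[0.9,4,80,0,0,0,0],[0.9,4,88,0,0,0,0],[0.9,4,96,0,0,0,0],[0.9,5,104,0,0,0,0],[0.9,5,112,0,0,0,0],[0.9,5,118,0,0,0,0],[0.9,5,118,0,0,0,0]]]'

```text
time_s: 18.22
position: [0.5924, 0.1821, 0.0451]
tool_rot: [[-0.045, -0.0, 0.999], [-0.999, 0.0, -0.045], [-0.0, -1.0, -0.0]]
ft_force: [-0.8, 0.4, 0.5]
grip_width: 0.0084
```

```bash
python3 - <<'E'
from h import *
d=get_image("wrist");cv2.imwrite("pics/w13.png",d["img"][:,:,::-1])
E
```

```text
(no output)
```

View pics/w13.png

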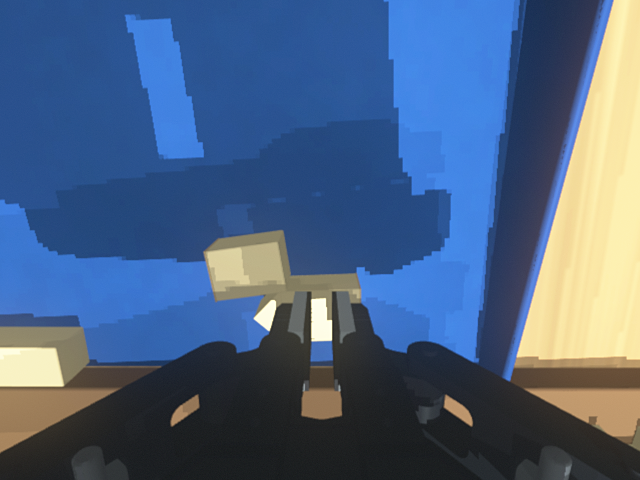

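Request:
carry_out --targets '[[[0.9,0,0,20,0,0,0],[0.9,0,0,60,0,0,0],[0.9,0,0,100,0,0,0],[0.9,-6,-25,120,0,0,0],[0.9,-16,-55,140,0,0,0],[0.9,-28,-90,150,0,0,0],[0.9,-42,-125,150,0,0,0],[0.9,-56,-160,150,0,0,0],[0.9,-70,-195,150,0,0,0],[0.9,-84,-230,150,0,0,0],[0.9,-98,-265,150,0,0,0],[0.9,-112,-300,150,0,0,0],[0.9,-126,-335,150,0,0,0],[0.9,-140,-370,150,0,0,0],[0.9,-155,-400,150,0,0,0],[0.9,-170,-430,150,0,0,0],[0.9,-170,-430,150,0,0,0]]]'

```text
time_s: 19.68
position: [0.4205, -0.2537, 0.1952]
tool_rot: [[-0.052, -0.001, 0.999], [-0.999, -0.001, -0.052], [0.001, -1.0, -0.0]]
ft_force: [0.4, -0.4, 0.1]
grip_width: 0.0085
```

```bash
python3 - <<'E'
from h import *
d=crop("top","pics/t14.png",50,130,420,350,2)
d=crop("top","pics/t14b.png",60,160,200,340,4)
d=crop("scene","pics/s14.png",360,100,560,250,4)
E
```

```text
(no output)
```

View pics/t14.png

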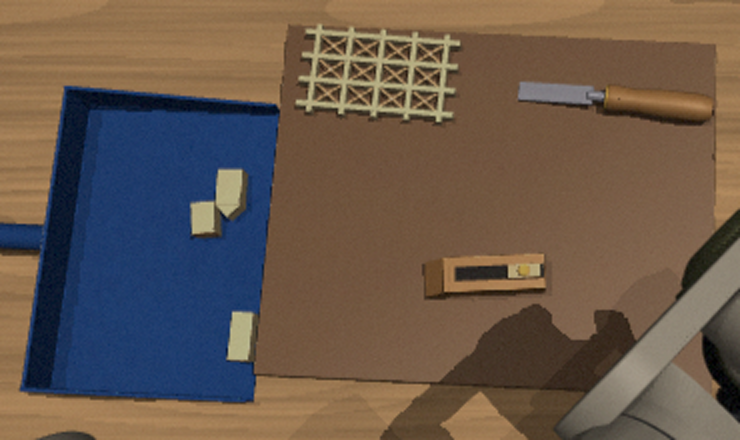

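View pics/t14b.png

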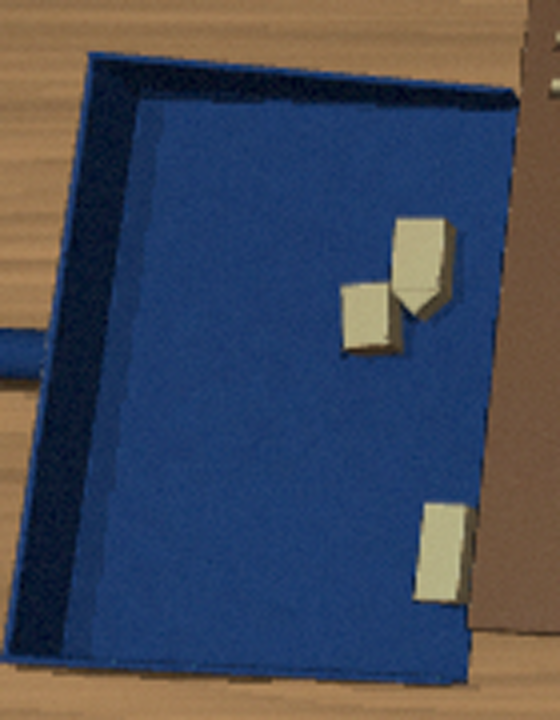

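View pics/s14.png

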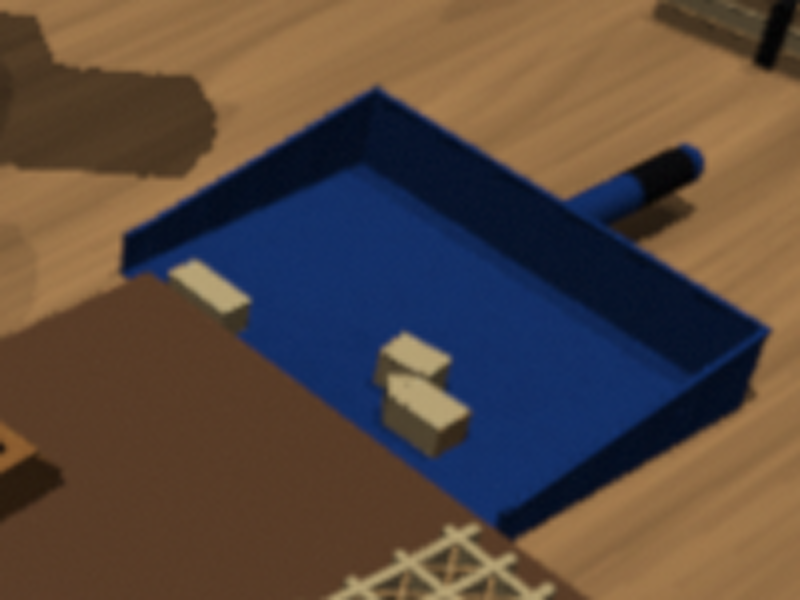

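```bash
python3 - <<'E'
from h import *
b=np.load("b.npz");d=get_image("top")
def T(n,pts,z):
    P=np.array([ray(d,(p[0]/4+60-.4,p[1]/4+160-.4),z)[:2] for p in pts]);Q=(P-b["c"])@b["R"]*1000
    print(n,Q.round(1).tolist(),Q.mean(0).round(1),np.linalg.norm(Q-np.roll(Q,-1,0),axis=1).round(1))
T("B",[(425,503),(468,503),(460,603),(413,600)],.022)
T("A",[(340,285),(388,283),(392,347),(343,352)],.024)
T("C",[(396,218),(446,219),(440,290),(390,287)],.022)
# pan rear-left/right top corners vs. first image: compare pixel diffs
im0=cv2.imread("pics/top0.png");im=d["img"][:,:,::-1]
for n,(x0,y0,x1,y1) in dict(pan=(0,165,195,340),jig=(255,250,330,285),panel=(195,138,285,195),chisel=(300,165,412,195),drink=(500,245,585,300),plane=(450,190,565,232),square=(468,310,580,382)).items():
    a=cv2.cvtColor(im0[y0:y1,x0:x1],6).astype(np.float32);c=cv2.cvtColor(np.ascontiguousarray(im[y0:y1,x0:x1]),6).astype(np.float32)
    print(n,cv2.phaseCorrelate(a,c))
E
```

```text
B [[-113.8, 233.5], [-112.9, 213.7], [-158.6, 212.7], [-158.3, 234.3]] [-135.9  223.6] [19.8 45.7 21.5 44.5]
A [[-13.6, 283.6], [-11.6, 261.2], [-42.0, 256.0], [-45.4, 278.6]] [-28.2 269.8] [22.5 30.8 22.8 32.2]
C [[20.4, 261.5], [21.0, 237.8], [-13.4, 237.1], [-13.1, 260.7]] [  3.7 249.3] [23.7 34.5 23.6 33.5]
pan ((0.01770097486952693, 0.04505697569261713), 0.6112777474721273)
jig ((0.5185037710273761, -0.178729316327761), 0.9279977448781331)
panel ((-0.04010601024766913, 0.046441643742159755), 0.9971676280763414)
chisel ((0.0006264045230608417, 0.04141812529666922), 1.0394815977414449)
drink ((0.015807751000195935, 0.0006501271003180875), 0.7785807090335423)
plane ((0.006692620482333211, 0.47954778904850315), 0.9981473209239818)
square ((0.1067874464712304, 0.01046041011175447), 0.5093899152897022)
```

```bash
python3 -c "
from rig import env
print(env.close_job())"
```

```text
the job is handed in; nothing more can be done
None
```

I swept all three offcuts off the board into the dustpan with the fingertips, with nothing picked up, and handed the job in at about 20 s. The hand-in gave no verdict.

- **How it went:** B went straight across in its lane. A slid off to one side partway, so I re-centred the fingers behind it and pushed again. C I pushed on its long side in a curve, away from the panel, then over the edge.
- **Offcuts:** In the last top view they lie flat on the pan floor. Their measured outlines match the given block sizes to within about 2 mm. Centres are about 12 mm (B), 38 mm (C) and 58 mm (A) behind the mouth. B is nearest the mouth, so it counts only because it lies low on the floor; the limit there is 3 mm.
- **Other things on the bench:** I compared the first and last top pictures. The pan, panel, chisel, bottle and square shifted by about 0.1 pixel or less. The jig and plane show about 0.5 pixel, roughly 1 mm. That may be the arm's shadow, but I did not check it further; it is well under the 20 mm limit.
- **Arm:** It was clear of everything at the end, and the force readings I took were about 1 N or less. No check failed.

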